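# Strip a stuck nest of sample tubs and sort them by size

## Robot

A 7-joint arm with a two-finger parallel gripper is mounted at the origin on the work surface. World frame = base frame: x ahead of the robot, y to its left, z up, the work surface at z = 0. Lengths are in mm, angles in rad, forces in N, time in s.
With the tool pointing down it reaches from about 400 to 850 mm from the base axis. Payload 6.9 kg.
Tool frame: the origin (TCP) lies between the finger pads; the fingertips stand 14 mm ahead of it and the grasp point (between the pads) lies 5 mm behind it; z points along the fingers, y is the line along which they close (so a half turn about z gives the same grasp; the last joint's range is limited). The gripper opens to 85 mm and grips with 20 to 120 N. Pads are 22 mm wide; open, the fingers measure 114 mm over their backs; the gripper's body (76 mm by 85 mm) begins 54 mm behind the grasp point. The pads swing forward as they close: fully open they stand 13 mm farther back than shut.
Start: joints at [-1.208, 0.507, -0.238, 1.5, 0.126, 1.149, -0.155], TCP at [158.761, 604.489, 245.275] pointing down, gripper open.
Joint ranges: [-3.08, 3.08], [-0.24, 2.05], [-1.43, 1.35], [0, 2.5], [-1.52, 4.66], [0.17, 1.96], [-2.89, 2.89]. Speed limits (rad/s): [2.39, 2.39, 3.14, 3.14, 3.14, 3.14, 3.14].

## Interface

Orientations are given as a rotation vector (axis times angle).
In Python, from station import observe, capture, get_calibration, close_job gives the robot as it stands. The module is installed in compiled form; this text tells all that it offers.
- The arm moves only by the shell command python3 -m crank 'ROWS' [FORCE]. ROWS is JSON, a list of rows, each a list of 7 numbers: the shift along the tool's x, y, z in m, then the turn, a rotation vector about the tool's x, y, z in rad, then the opening, from 0 (shut) to 1 (fully open). In form: [[dx, dy, dz, rx, ry, rz, claw], ...]. A call has exactly 5 rows; each row shifts and turns the commanded pose from where the row before left it, along the tool's axes as they then stand; what a row does not reach is not made up. A row lasts 1/10 s, in which the tool goes at most 50 mm and 8.59 degrees, less where a joint would pass 70% of its speed; a pose out of reach is approached as far as the arm can. A call with a gripper value outside its range is refused whole. The fingers move at their own pace and stop on an object; FORCE is the grip in N (left out, the last holds). Time passes only in rows, so rows that do not move let the fingers close, or fill a call up. It gives the time, the measured TCP pose, the force, the opening and the grip force at its end, in the units of the state.
- observe(): the state, without advancing time (a new reading comes with each control period).
- capture(name): name is "side" or "top" or "wrist"; returns the picture (420x560x3 uint8, red, green, blue); there is no depth.
- get_calibration(name): a dict with "fx", "fy", "cx", "cy" (pixels), "R" (3x3) and "t" (3): a world point X has camera coordinates R X + t; the wrist camera has in their place "T_tool_cam" (4x4, takes a point from camera to tool coordinates, whose origin is the TCP and whose axes are the flange's). Camera axes: x right, y down, z forward; pixel columns grow to the right and rows downward; lengths in mm; the calibration is good to about 2 mm. A picture is of the moment at which its call begins: read the wrist's pose just before it. get_calibration takes no time and is no camera call.
- close_job(): hands the job in; it is judged then, once.
The state is a dict: "time_s": time; "joints": joint angles; "joint_vel": joint speeds; "joint_torque": joint torques, N m; "tcp_pos": TCP position; "tcp_rot": TCP orientation; "ft_force": force on the tool from outside, world axes, zero at the start; "torque": the same for the moment, N m; "width": finger opening in mm; "grasp_force": force on a finger pad.
Only numpy, scipy, OpenCV 4.12 (cv2) and the standard library are available. Lean on these libraries where they do the work, as an engineer would, in place of code of your own. Each camera call takes 0.05 s, during which the arm holds its last target. There are 200 camera calls.

## Task

Three square sample tubs are stuck tightly one inside another. Bring the nest into the steel stripping bracket so that the lips hold the large tub's ears down, pull the tubs apart, and stand each tub upright in the grey tray of its own size, down on the tray's floor inside its rim. Leave the other things on the bench where they are.

Things in the scene. Friction and masses are not known exactly. Their poses are not given: they have to be found in the camera images.
- small_tub_mid (a point): Smallest of three open square white plastic tubs: 42 x 42 mm, 86 mm tall, wall 4 mm, 80 g. Point: its centre, 43 mm above its underside; z up, x and y square to its walls. Two sprung black rubber nubs stand 2 to 4 mm out of its y walls, 34 mm above its underside. It starts stuck in the medium tub, all axes parallel, its top 36 mm showing above the medium tub's rim.
- medium_tub_mid (a point): Medium tub: 54 x 54 mm, 88 mm tall, wall 4 mm, about 100 g. Point: its centre, 44 mm above its underside; axes and nubs as for the small tub (nubs on the y walls, 35 mm up). Two ribs inside, 38 mm above its underside, carry the small tub. It starts stuck in the large tub, its top 38 mm showing above the large tub's rim.
- large_tub_mid (a point): Large tub: 66 x 66 mm, 90 mm tall, wall 4 mm, about 120 g. Point: its centre, 45 mm above its underside. At its rim two flat ears, 6 mm thick, 40 mm long, stand 15 mm out of its y walls (96 mm over the ears, along y); the x walls are plain. Ribs inside, 40 mm above its underside, carry the medium tub. It starts upright on the bench; the whole nest is 164 mm tall.
- large_tub_rim (a point): Centre of the large tub's mouth, 90 mm above its underside, axes as the tub. How the nest behaves: lifted by the small tub, all three come along. With the large tub held down, the small tub comes out first, at roughly 5 to 8 N straight up, then the medium one at roughly 9 to 13 N. The grip lasts 16 to 20 mm of travel; a tub must rise 55 mm to clear the next. Pushed along the bench by its top, the nest tips: carry it.
- bracket: Steel stripping bracket fixed to the bench: a straight channel along its x, 100 mm long, mouth at -x (robot side). Two side walls, 108 mm apart inside, have inward lips on top: undersides 103 mm, tops 110 mm above the bench, 76 mm gap between lips. 180 mm wide over its feet. Origin: centre of the channel on the bench; z up.
- bracket_mouth (a point): Middle of the bracket's open end, on the bench, 50 mm from its centre; axes as the bracket. The large tub slides in here along +x, its ears crosswise: the ears (tops 90 mm up) pass under the lips, even with the tub lifted a few mm, and the lips hold them when a tub is pulled up, while the inner tubs stand up in the gap. A stop bar 20 mm high crosses the far end, its near face 39 mm beyond the centre.
- small_tray: Smallest of three shallow square grey plastic trays fixed to the bench: 58 mm inside, 66 mm outside, rim 10 mm above the bench, floor 4 mm thick. Origin: centre of its underside on the bench; x and y along its sides. For the small tub.
- medium_tray: The medium tray: 70 mm inside, 78 mm outside, otherwise alike. For the medium tub.
- large_tray: The large tray: 82 mm inside, 90 mm outside, otherwise alike. For the large tub.
- amber_bottle: Bystander: amber glass bottle, 66 mm across, 150 mm tall; origin at its underside.
- jar: Bystander: jar, 56 mm across, 70 mm tall; origin at its underside.
- beaker: Bystander: glass beaker, 68 mm across, 85 mm tall; origin at its underside.
- wrench: Bystander: 160 mm steel wrench lying flat along its x axis; origin under its middle.
Things that resemble listed ones, but are neither listed nor needed, are in the scene too. Leave any green or red look-alike of the medium_tray alone.

How it is judged:
By the outcome, as a careful person would: the job done as asked, in the order asked, and still so for the second after the job is handed in, with the robot touching nothing.
It also fails if it takes over 72 s, if anything falls off the work surface, if the arm or the gripper's body presses on something with over 40 N, if the wrist force passes 120 N, or if a joint passes its speed limit or range.

## Working session

There is one attempt and no reset: what is moved stays moved. The work goes in short steps, Python scripts to look and compute and a shell command to move; the robot and the scene stay as the last step left them, time stands still between calls to the robot, and variables do not carry over. Pictures are saved under pics/ and viewed, at most 10 in all, crops included, and the job is handed in when it is done.

```bash
mkdir -p pics
python3 - <<'E'
from station import *
import cv2,json
for n in ("top","side"):
    cv2.imwrite(f"pics/{n}0.png",capture(n)[:,:,::-1])
    print(n,{k:(v.tolist() if hasattr(v,'tolist') else v) for k,v in get_calibration(n).items()})
print(get_calibration("wrist")); print(observe())
E
```

```text
top {'fx': 431.11220741505474, 'fy': 431.11220741505474, 'cx': 282.856373064505, 'cy': 214.14006979081697, 'R': [[-0.0034546364439514694, -0.9999873902993008, -0.003644822277478379], [-0.9907757334739451, 0.003916529413588557, -0.13545518357198016], [0.1354677505763142, 0.003143253051660941, -0.9907767702737317]], 't': [-10.109848661487401, 590.6498092020736, 1210.1208511912737]}
side {'fx': 533.197264929985, 'fy': 533.197264929985, 'cx': 280.61892969207264, 'cy': 212.15925542159837, 'R': [[0.9410135719108937, -0.33793645317602544, 0.01710003199732592], [-0.15521855321781322, -0.4760215099521586, -0.8656273579317117], [0.30066702216317387, 0.8119128498045065, -0.5003967087280395]], 't': [-576.0249294661619, 187.4463019172312, 1254.1923969020054]}
{'fx': 292.08080812439124, 'fy': 292.08080812439124, 'cx': 275.882606120684, 'cy': 212.22941171644635, 'T_tool_cam': array([[ 6.05022037e-05, -9.45378522e-01, -3.25974610e-01,
         8.22784953e+01],
       [ 9.99999995e-01,  2.99552301e-05,  9.87290763e-05,
        -7.88026341e-03],
       [-8.35717037e-05, -3.25974615e-01,  9.45378519e-01,
        -1.28993376e+02],
       [ 0.00000000e+00,  0.00000000e+00,  0.00000000e+00,
         1.00000000e+00]])}
{'time_s': 0.1, 'joints': array([-1.20849002,  0.50827176, -0.23752656,  1.5009904 ,  0.12569644,
        1.14888952, -0.15480598]), 'joint_vel': array([ 0.00017119, -0.00046305, -0.00111902, -0.00263808,  0.00033807,
       -0.00106294,  0.00051041]), 'joint_torque': array([-4.67083955e-03, -6.21830177e+01, -2.19470814e+00, -2.50202733e+01,
        1.23609061e-02,  7.89462123e-03,  3.79802498e-05]), 'tcp_pos': array([158.71408871, 604.09512555, 244.51988171]), 'tcp_rot': array([-4.02267161e-01, -3.11554849e+00,  2.45264209e-03]), 'ft_force': array([ 0.44239841,  0.73498688, -0.79987645]), 'torque': array([0.04765703, 0.0407287 , 0.0374151 ]), 'grasp_force': 0.0, 'width': 85.69236330850691}
```

View pics/top0.png

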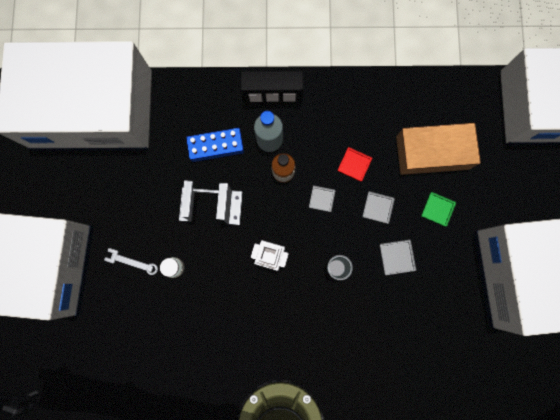

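View pics/side0.png

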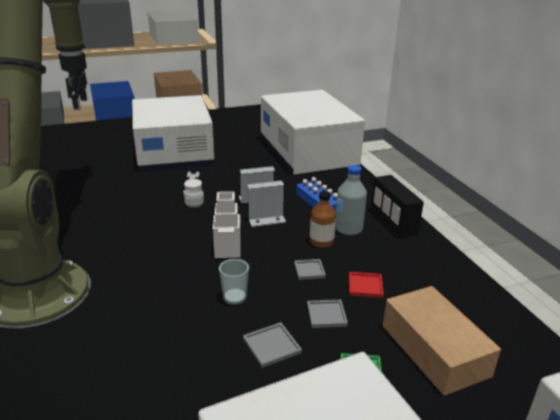

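The top view shows the nest at about (270,256), the bracket at (211,202) with its feet from 180 to 242, and the small, medium and large trays at (322,198), (378,207) and (398,257). The beaker is at (340,267) and the jar at (171,267). The side view confirms this layout, with the nest at (227,225) and the bracket at (262,195).

```bash
cat > h.py <<'E'
import numpy as np,cv2
from station import *
def ray(n,uv,o=None):
    c=get_calibration(n); d=np.array([(uv[0]-c['cx'])/c['fx'],(uv[1]-c['cy'])/c['fy'],1.])
    if n=='wrist':
        from scipy.spatial.transform import Rotation as Ro
        R=Ro.from_rotvec(o['tcp_rot']).as_matrix(); T=c['T_tool_cam']
        return R@T[:3,3]+o['tcp_pos'], R@T[:3,:3]@d
    R=np.array(c['R']);t=np.array(c['t']); return -R.T@t, R.T@d
def at(n,uv,z,o=None):
    p,d=ray(n,uv,o); return p+d*(z-p[2])/d[2]
E
python3 - <<'E'
from h import *
im=cv2.imread('pics/top0.png')
cv2.imwrite('pics/crop1.png',cv2.resize(im[145:295,170:430],None,fx=3,fy=3,interpolation=cv2.INTER_CUBIC))
hsv=cv2.cvtColor(im,cv2.COLOR_BGR2HSV)
m=((hsv[...,1]<60)&(hsv[...,2]>70)).astype(np.uint8)
cs,_=cv2.findContours(m,cv2.RETR_EXTERNAL,cv2.CHAIN_APPROX_NONE)
for c in cs:
    (x,y),s,a=cv2.minAreaRect(c)
    if cv2.contourArea(c)>60 and 90<x<430 and 120<y<300:
        b=cv2.boxPoints(((x,y),s,a)); w=np.array([at('top',p,10)[:2] for p in b])
        print((round(x),round(y)),np.round(s,1),round(a),'z10 ctr',w.mean(0).round(),'sides',np.linalg.norm(w[1]-w[0]).round(),np.linalg.norm(w[2]-w[1]).round(),'ang',np.degrees(np.arctan2(*(w[1]-w[0])[::-1])).round(1))
E
```

```text
(170, 267) [20. 23.] 90 z10 ctr [440. 317.] sides 68.0 58.0 ang -90.2
(340, 267) [24. 25.] 90 z10 ctr [ 438. -177.] sides 73.0 70.0 ang -90.2
(131, 262) [54.4 13.9] 18 z10 ctr [455. 433.] sides 40.0 162.0 ang -15.8
(397, 257) [32.  32.1] 81 z10 ctr [ 467. -347.] sides 95.0 93.0 ang -81.7
(269, 255) [36.3 25.6] 16 z10 ctr [474.  28.] sides 75.0 107.0 ang -16.1
(378, 207) [27.6 26.7] 14 z10 ctr [ 615. -296.] sides 81.0 82.0 ang -15.4
(235, 207) [12.  34.1] 5 z10 ctr [616. 131.] sides 103.0 36.0 ang -4.4
(322, 198) [23.1 22.7] 11 z10 ctr [ 642. -128.] sides 69.0 69.0 ang -11.8
(203, 202) [46.8 40.6] 4 z10 ctr [634. 225.] sides 123.0 141.0 ang -2.7
(268, 128) [24.1 27.6] 83 z10 ctr [861.  33.] sides 85.0 77.0 ang -83.3
```

View pics/crop1.png

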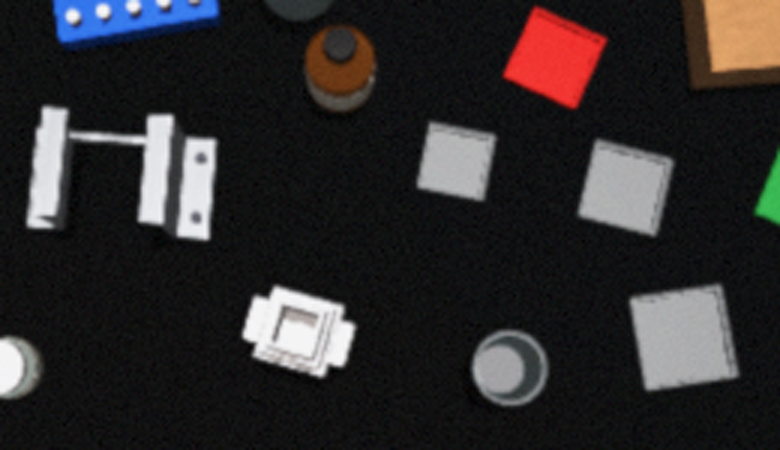

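The crop shows the nest with ears running right and slightly down (centre about (298,330)), the bracket lips at (55,165) and (157,170), the foot at (197,190), and three plain grey trays. I'll move to look closely at the bracket and then the nest.

```bash
python3 -m crank '[[-0.010,-0.005,-0.02,0,0,0,1],[-0.020,-0.010,-0.03,0,0,0,1],[-0.035,-0.019,-0.03,0,0,0,1],[-0.040,-0.022,-0.01,0,0,0,1],[-0.040,-0.022,0,0,0,0,1]]' >/dev/null
python3 -m crank '[[-0.040,-0.022,0,0,0,0,1],[-0.040,-0.022,0,0,0,0,1],[-0.040,-0.022,0,0,0,0,1],[-0.040,-0.022,0,0,0,0,1],[-0.040,-0.022,0,0,0,0,1]]'
python3 -m crank '[[-0.040,-0.022,0,0,0,0,1],[-0.040,-0.022,0,0,0,0,1],[-0.040,-0.022,0,0,0,0,1],[-0.025,-0.01,0,0,0,0,1],[-0.014,-0.005,0,0,0,0.05,1]]' 
python3 -m crank '[[0,0,0,0,0,0.13,1],[0,0,0,0,0,0.145,1],[0,0,0,0,0,0.145,1],[0,0,0,0,0,0.145,1],[0,0,0,0,0,0.145,1]]' >/dev/null
python3 -m crank '[[0,0,0,0,0,0.145,1],[0,0,0,0,0,0.145,1],[0,0,0,0,0,0.145,1],[0,0,0,0,0,0.145,1],[0,0,0,0,0,0.145,1]]'
python3 - <<'E'
from h import *
o=observe(); im=capture('wrist')[:,:,::-1]; cv2.imwrite('pics/w1.png',im); np.save('w1.npy',np.r_[o['tcp_pos'],o['tcp_rot']]); print(o['tcp_pos'],o['tcp_rot'],o['time_s'],o['joints'])
E
```

```text
time_s: 1.1
tcp_pos: [445.6, 333.4, 335.1]
tcp_rot: [-0.402, -3.115, 0.001]
ft_force: [0.4, 0.3, -0.2]
width: 85.4
grasp_force: 0.0
time_s: 1.6
tcp_pos: [579.7, 213.4, 334.5]
tcp_rot: [-0.489, -3.103, 0.002]
ft_force: [-0.1, 0.9, 0.1]
width: 85.4
grasp_force: 0.0
time_s: 2.6
tcp_pos: [577.0, 217.9, 335.0]
tcp_rot: [-2.409, -2.015, 0.001]
ft_force: [-0.4, 0.2, 0.2]
width: 85.1
grasp_force: 0.0
[577.00900942 217.85020178 335.01913368] [-2.40850695e+00 -2.01514856e+00  5.04497479e-04] 2.6 [-0.55653252  0.44790754  0.26068933  1.36667583 -0.11592599  1.34253493
 -0.47151312]
```

View pics/w1.png

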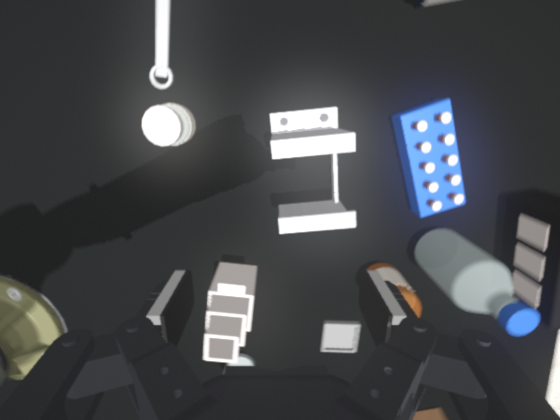

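The wrist view shows the bracket with its upper lip at about (270–355, 132–158), its lower lip at (278–356, 205–233), the foot at (304,120) and the stop bar at column 335. The nest is at (230,310), seen obliquely, so I'll measure the lips now and the nest from closer.

Run:
```python
from h import *
im=cv2.imread('pics/w1.png'); g=cv2.cvtColor(im,cv2.COLOR_BGR2GRAY); v=np.load('w1.npy'); o=dict(tcp_pos=v[:3],tcp_rot=v[3:])
for c in (275,300,325,345): print(c,'up',g[126:164:1,c].tolist(),'lo',g[200:238,c].tolist())
for r in (146,223): print(r,g[r,264:284].tolist(),g[r,345:362].tolist())
```

```text
275 up [255, 255, 255, 255, 255, 255, 209, 189, 148, 146, 146, 147, 148, 164, 223, 255, 255, 255, 255, 255, 255, 255, 255, 255, 255, 255, 255, 255, 255, 255, 255, 255, 250, 145, 80, 77, 78, 79] lo [62, 61, 60, 61, 60, 60, 62, 65, 68, 69, 69, 69, 68, 69, 68, 69, 68, 68, 68, 68, 68, 67, 67, 67, 67, 68, 68, 68, 67, 68, 68, 68, 67, 67, 67, 67, 66, 67]
300 up [255, 255, 254, 207, 193, 177, 154, 151, 151, 151, 155, 198, 252, 255, 255, 255, 255, 255, 255, 255, 255, 255, 255, 255, 255, 255, 255, 255, 255, 255, 230, 134, 97, 97, 96, 95, 95, 95] lo [72, 75, 98, 132, 141, 143, 142, 142, 141, 141, 141, 141, 141, 141, 142, 159, 213, 255, 255, 255, 255, 255, 255, 255, 255, 255, 255, 255, 255, 255, 255, 248, 153, 82, 75, 74, 74, 74]
325 up [255, 229, 191, 164, 154, 152, 152, 152, 168, 221, 255, 255, 255, 255, 255, 255, 255, 255, 255, 255, 255, 255, 255, 255, 255, 255, 255, 255, 198, 118, 100, 100, 98, 99, 99, 98, 98, 97] lo [112, 141, 147, 147, 146, 146, 146, 145, 145, 145, 144, 143, 146, 178, 230, 255, 255, 255, 255, 255, 255, 255, 255, 255, 255, 255, 255, 255, 255, 242, 146, 83, 78, 78, 77, 77, 76, 76]
345 up [93, 94, 96, 108, 131, 147, 171, 221, 255, 255, 255, 255, 255, 255, 255, 255, 255, 255, 255, 255, 255, 255, 255, 255, 255, 255, 208, 121, 95, 94, 94, 93, 94, 93, 93, 93, 92, 92] lo [83, 83, 82, 83, 82, 83, 86, 96, 113, 127, 140, 169, 220, 253, 255, 255, 255, 255, 255, 255, 255, 255, 255, 255, 255, 255, 255, 247, 193, 103, 77, 76, 76, 75, 76, 75, 75, 74]
146 [80, 79, 77, 78, 80, 85, 150, 245, 255, 255, 255, 255, 255, 255, 255, 255, 255, 255, 255, 255] [255, 255, 255, 255, 255, 255, 255, 255, 255, 255, 211, 120, 89, 88, 88, 87, 87]
223 [63, 65, 65, 65, 66, 66, 66, 66, 67, 67, 67, 67, 68, 99, 194, 246, 255, 255, 255, 255] [255, 255, 255, 255, 255, 255, 255, 255, 255, 255, 234, 170, 91, 75, 73, 73, 74]
```

Run:
```python
from h import *
v=np.load('w1.npy'); o=dict(tcp_pos=v[:3],tcp_rot=v[3:])
L=lambda *ps:np.array([at('wrist',p,110,o)[:2] for p in ps])
ui=L((275,159),(345,152.5));li=L((300,215.9),(345,211.8))
for l in(ui,li): print('dir',np.degrees(np.arctan2(*(l[1]-l[0])[::-1])))
d=(ui[1]-ui[0]);d/=np.linalg.norm(d);n=np.array([-d[1],d[0]])
print('gap',(ui@n).mean()-(li@n).mean())
mid=((ui@n).mean()+(li@n).mean())/2
e=L((270.3,146),(355.2,146),(277.9,223),(356,223))@d; print('ends',e)
c=mid*n+(e.mean())*d; print('bracket',c,'len',e[1]-e[0],e[3]-e[2])
print('mouth',c-50*d)
print('nest', at('top',(269,255),164),at('top',(253,252),90),at('top',(287,260),90))
```

```text
dir -4.870470183790321
dir -4.5936455139874495
gap 75.40095008420798
ends [555.55279356 656.05595302 555.7309416  656.67530766]
bracket [625.73313754 205.76305186] len 100.50315946456351 100.94436606160491
mouth [575.91367818 210.00822201]
nest [467.53705247  23.38755195 164.        ] [478.99277212  70.04795097  90.        ] [456.76407635 -23.38415168  90.        ]
```

```bash
python3 -m crank '[[-0.010,-0.004,0,0,0,0,1],[-0.02,-0.007,0,0,0,0,1],[-0.03,-0.010,0,0,0,0,1],[-0.035,-0.012,0.005,0,0,0,1],[-0.035,-0.012,0.01,0,0,0,1]]' >/dev/null
python3 -m crank '[[-0.033,-0.012,0.01,0,0,0,1],[-0.025,-0.009,0.01,0,0,0,1],[-0.015,-0.005,0,0,0,0.03,1],[-0.008,-0.003,0,0,0,0.028,1],[0,0,0,0,0,0,1]]'
python3 - <<'E'
from h import *
o=observe(); im=capture('wrist')[:,:,::-1]; cv2.imwrite('pics/w2.png',im); np.save('w2.npy',np.r_[o['tcp_pos'],o['tcp_rot']]); print(o['tcp_pos'],o['tcp_rot'],o['time_s'])
E
```

```text
time_s: 3.65
tcp_pos: [468.9, 20.8, 301.0]
tcp_rot: [2.462, 1.951, 0.002]
ft_force: [0.5, -0.3, -0.1]
width: 85.4
grasp_force: 0.0
[468.91575627  20.77097398 301.02282096] [2.46156412e+00 1.95114485e+00 1.78198870e-03] 3.65
```

View pics/w2.png

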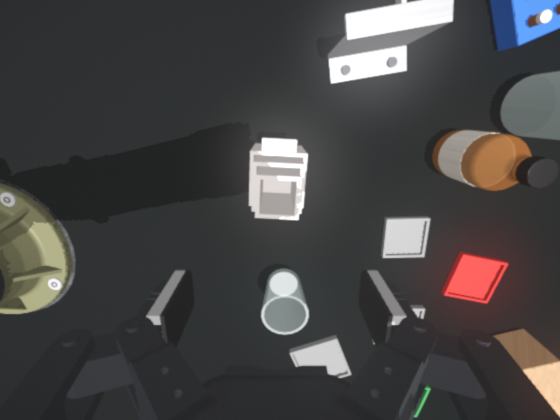

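The nest sits at about (279,185), with its near ear at (279,146) and the small tub's rim near (280,195). The small tray is at (406,238), the beaker at (284,300) and the bracket foot at (368,65). I'll enlarge the nest.

Run:
```python
from h import *
im=cv2.imread('pics/w2.png'); c=im[130:225,240:320]
cv2.imwrite('pics/crop2.png',cv2.resize(cv2.convertScaleAbs(c,alpha=1),None,fx=6,fy=6,interpolation=cv2.INTER_CUBIC))
```

```text
(no output)
```

View pics/crop2.png

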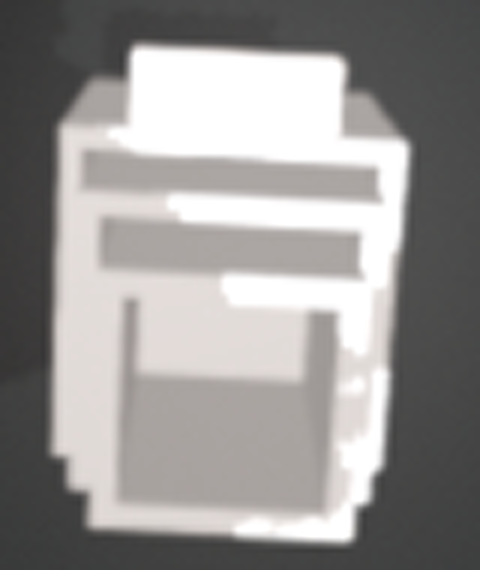

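The crop shows the small tub's mouth with corners at about (125,298), (338,312), (328,515) and (118,503). The far ear's edge runs from (132,45) to (345,57).

Run:
```python
from h import *
from scipy.spatial.transform import Rotation as Ro
v=np.load('w2.npy'); o=dict(tcp_pos=v[:3],tcp_rot=v[3:])
A=lambda z,*ps:np.array([at('wrist',(240+(x+.5)/6-.5,130+(y+.5)/6-.5),z,o)[:2] for x,y in ps])
h=A(164,(125,298),(338,312),(328,515),(118,503)); print(h,'ctr',h.mean(0))
ang=lambda a,b:np.degrees(np.arctan2(*(b-a)[::-1])).round(1)
print('sides',[np.linalg.norm(h[i]-h[i-1]).round(1) for i in range(4)],ang(h[0],h[1]),ang(h[3],h[2]),ang(h[3],h[0]),ang(h[2],h[1]))
b=A(164,(87,528),(355,543));print('outer',np.linalg.norm(b[1]-b[0]),ang(*b),b.mean(0))
e=A(90,(132,45),(345,57));print('ear',np.linalg.norm(e[1]-e[0]),ang(*e),e.mean(0))
R=Ro.from_rotvec(v[3:]).as_matrix();print('tooly',ang(np.zeros(2),R[:2,1]),R.round(3).tolist())
```

```text
[[462.53237323  47.70138793]
 [494.12575789  38.01838582]
 [485.66041994   5.70246478]
 [453.2168725   15.42513619]] ctr [473.88385589  26.71184368]
sides [np.float64(33.6), np.float64(33.0), np.float64(33.4), np.float64(33.9)] -17.0 -16.7 73.9 75.3
outer 43.446575860331386 -16.6 [468.1026902    6.20649326]
ear 40.2689970617754 -16.3 [487.47407029  73.67672155]
tooly -13.2 [[0.228, 0.974, 0.001], [0.974, -0.228, 0.0], [0.001, 0.001, -1.0]]
```

```bash
python3 -m crank '[[0.004,0.002,0.01,0,0,0.03,1],[0.003,0.0016,0.02,0,0,0.028,1],[0,0,0.025,0,0,0,1],[0,0,0.025,0,0,0,1],[0,0,0.025,0,0,0,1]]' >/dev/null
python3 -m crank '[[0,0,0.02,0,0,0,1],[0,0,0.015,0,0,0,1],[0,0,0.01,0,0,0,1],[0,0,0.005,0,0,0,1],[0,0,0,0,0,0,1]]' 
python3 -m crank '[[0,0,0,0,0,0,0.6],[0,0,0,0,0,0,0.5],[0,0,0,0,0,0,0.4],[0,0,0,0,0,0,0.3],[0,0,0,0,0,0,0.3]]' 60
python3 -m crank '[[0,0,0,0,0,0,0.3],[0,0,0,0,0,0,0.3],[0,0,0,0,0,0,0.3],[0,0,0,0,0,0,0.3],[0,0,0,0,0,0,0.3]]'
```

```text
time_s: 4.7
tcp_pos: [474.1, 27.5, 144.7]
tcp_rot: [-2.516, -1.881, 0.001]
ft_force: [0.6, -0.4, 0.3]
width: 85.4
grasp_force: 0.0
time_s: 5.2
tcp_pos: [473.9, 27.2, 145.9]
tcp_rot: [-2.516, -1.881, -0.001]
ft_force: [-1.8, 0.0, 6.1]
width: 41.6
grasp_force: 60.0
time_s: 5.7
tcp_pos: [473.9, 27.2, 145.9]
tcp_rot: [-2.516, -1.881, -0.001]
ft_force: [-2.5, 0.4, 5.0]
width: 41.3
grasp_force: 60.0
```

```bash
python3 -m crank '[[0,0,-0.002,0,0,0,0.3],[0,0,-0.004,0,0,0,0.3],[0,0,-0.002,0,0,0,0.3],[0.005,0,0,0,0,0,0.3],[0.012,-0.001,0,0,0,0,0.3]]'
python3 -m crank '[[0.018,-0.001,0,0,0,0,0.3],[0.022,-0.001,0,0,0,0,0.3],[0.025,-0.001,0,0,0,0,0.3],[0.025,-0.001,0,0,0,0,0.3],[0.025,-0.001,0,0,0,0,0.3]]' >/dev/null
python3 -m crank '[[0.022,-0.001,0,0,0,0,0.3],[0.018,-0.001,0,0,0,0,0.3],[0.012,0,0,0,0,0,0.3],[0.006,0,0,0,0,0,0.3],[0.003,0,0,0,0,0,0.3]]' 
python3 -m crank '[[0,0,0,0,0,-0.03,0.3],[0,0,0,0,0,-0.06,0.3],[0,0,0,0,0,-0.06,0.3],[0,0,0,0,0,-0.04,0.3],[0,0,0,0,0,-0.014,0.3]]'
python3 - <<'E'
from h import *
o=observe(); im=capture('wrist')[:,:,::-1]; cv2.imwrite('pics/w3.png',im); np.save('w3.npy',np.r_[o['tcp_pos'],o['tcp_rot']]); print(o['tcp_pos'],o['tcp_rot'],o['time_s'],o['ft_force'])
E
```

```text
time_s: 6.2
tcp_pos: [478.0, 43.3, 153.4]
tcp_rot: [2.518, 1.878, -0.0]
ft_force: [0.8, -0.3, -3.4]
width: 41.5
grasp_force: 60.9
time_s: 7.2
tcp_pos: [521.0, 214.5, 153.1]
tcp_rot: [2.516, 1.881, -0.001]
ft_force: [0.3, -1.0, -3.6]
width: 41.4
grasp_force: 60.9
time_s: 7.7
tcp_pos: [521.0, 213.1, 153.4]
tcp_rot: [2.311, 2.128, -0.0]
ft_force: [-0.1, 0.1, -2.7]
width: 41.1
grasp_force: 60.9
[521.04332569 213.08225864 153.42713489] [ 2.31103907e+00  2.12767575e+00 -4.81617637e-04] 7.7 [-0.10495237  0.1163892  -2.73666696]
```

View pics/w3.png

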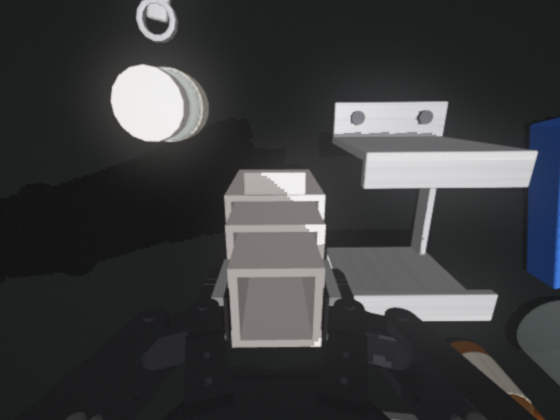

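The nest is held square and level in front of the mouth, with the tub column at 230–323. The upper lip's inner edge is near row 187 and the lower lip is at rows 292–318. I'll check the centreline numerically.

Run:
```python
from h import *
from scipy.spatial.transform import Rotation as Ro
im=cv2.imread('pics/w3.png'); g=cv2.cvtColor(im,cv2.COLOR_BGR2GRAY).astype(int); v=np.load('w3.npy'); o=dict(tcp_pos=v[:3],tcp_rot=v[3:])
for c in (380,450,510): print(c,'up',[(r,g[r,c],g[r+1,c]) for r in range(135,200) if abs(g[r+1,c]-g[r,c])>18])
for c in (370,430,470): print(c,'lo',[(r,g[r,c],g[r+1,c]) for r in range(245,330) if abs(g[r+1,c]-g[r,c])>18])
R=Ro.from_rotvec(v[3:]).as_matrix();print('tooly',np.degrees(np.arctan2(R[1,1],R[0,1])))
```

```text
380 up [(136, np.int64(129), np.int64(105)), (151, np.int64(122), np.int64(171)), (152, np.int64(171), np.int64(214)), (187, np.int64(203), np.int64(155)), (188, np.int64(155), np.int64(76)), (189, np.int64(76), np.int64(54))]
450 up [(137, np.int64(74), np.int64(97)), (150, np.int64(110), np.int64(151)), (151, np.int64(151), np.int64(201)), (186, np.int64(204), np.int64(176)), (187, np.int64(176), np.int64(90)), (188, np.int64(90), np.int64(60))]
510 up [(146, np.int64(66), np.int64(92)), (149, np.int64(100), np.int64(126)), (150, np.int64(126), np.int64(177)), (151, np.int64(177), np.int64(211)), (186, np.int64(190), np.int64(140)), (187, np.int64(140), np.int64(67))]
370 lo [(246, np.int64(48), np.int64(76)), (247, np.int64(76), np.int64(97)), (294, np.int64(114), np.int64(151)), (295, np.int64(151), np.int64(190)), (311, np.int64(193), np.int64(144)), (312, np.int64(144), np.int64(65)), (313, np.int64(65), np.int64(40))]
430 lo [(255, np.int64(64), np.int64(85)), (293, np.int64(105), np.int64(133)), (294, np.int64(133), np.int64(176)), (295, np.int64(176), np.int64(198)), (320, np.int64(189), np.int64(100)), (321, np.int64(100), np.int64(51))]
470 lo [(289, np.int64(66), np.int64(90)), (293, np.int64(106), np.int64(142)), (294, np.int64(142), np.int64(187)), (319, np.int64(206), np.int64(179)), (320, np.int64(179), np.int64(86)), (321, np.int64(86), np.int64(46))]
tooly -4.731087510347722
```

Run:
```python
from h import *
from scipy.spatial.transform import Rotation as Ro
v=np.load('w3.npy'); o=dict(tcp_pos=v[:3],tcp_rot=v[3:]); R=Ro.from_rotvec(v[3:]).as_matrix()
T=lambda p,z=110:(R.T@(at('wrist',p,z,o)-v[:3]))[:2].round(1)
for n,ps in dict(up_in=[(380,188.7),(450,187.8),(510,187.4)],up_out=[(380,152.3),(510,150.8)],lo_in=[(370,295.5),(430,295),(470,294.5)],lo_out=[(430,320.8),(470,320.7)],mouth=[(366,170),(527,170)]).items(): print(n,[T(p) for p in ps])
# small tub's rim in the view, z = 164+7.5
print([T(p,171.5) for p in((232,264),(323,264),(323,345),(232,345))])
```

```text
up_in [array([39.5, 65. ]), array([ 40. , 107.5]), array([ 40.3, 143.8])]
up_out [array([61.3, 62.5]), array([ 62.2, 138.1])]
lo_in [array([-36.7,  67. ]), array([-36.3, 108.5]), array([-35.8, 136.1])]
lo_out [array([-57.9, 112.2]), array([-57.8, 140.8])]
mouth [array([50.9, 55.4]), array([ 50.9, 151.1])]
[array([ 22.1, -17. ]), array([22.1, 22. ]), array([-21.4,  24.2]), array([-21.4, -19.1])]
```

```bash
python3 -m crank '[[0.001,0,0.002,0,0,-0.008,0.3],[0.0006,0.003,0.001,0,0,0,0.3],[0,0.007,0,0,0,0,0.3],[0,0.011,0,0,0,0,0.3],[0,0.014,0,0,0,0,0.3]]'
python3 -m crank '[[0,0.015,0,0,0,0,0.3],[0,0.015,0,0,0,0,0.3],[0,0.014,0,0,0,0,0.3],[0,0.011,0,0,0,0,0.3],[0,0.008,0,0,0,0,0.3]]'
python3 -m crank '[[0,0.004,0,0,0,0,0.3],[0,0.003,0,0,0,0,0.3],[0,0,0,0,0,0,0.3],[0,0,0.002,0,0,0,0.3],[0,0,0.002,0,0,0,0.3]]'
python3 - <<'E'
from h import *
o=observe(); im=capture('side')[:,:,::-1]; cv2.imwrite('pics/s1.png',cv2.resize(im[110:300,150:350],None,fx=3,fy=3)); print(o['tcp_pos'],o['time_s'],o['ft_force'])
E
```

```text
time_s: 8.25
tcp_pos: [557.0, 213.4, 150.3]
tcp_rot: [2.303, 2.137, 0.0]
ft_force: [0.2, -0.3, -3.4]
width: 41.1
grasp_force: 61.1
time_s: 8.75
tcp_pos: [620.1, 208.2, 150.0]
tcp_rot: [2.303, 2.136, -0.0]
ft_force: [0.7, 0.9, -3.1]
width: 41.4
grasp_force: 61.1
time_s: 9.25
tcp_pos: [625.4, 208.3, 146.2]
tcp_rot: [-2.303, -2.137, 0.0]
ft_force: [-0.3, 0.5, -2.3]
width: 41.6
grasp_force: 61.1
[625.42558898 208.27196431 146.24756429] 9.25 [-0.33387695  0.54951618 -2.34771334]
```

View pics/s1.png

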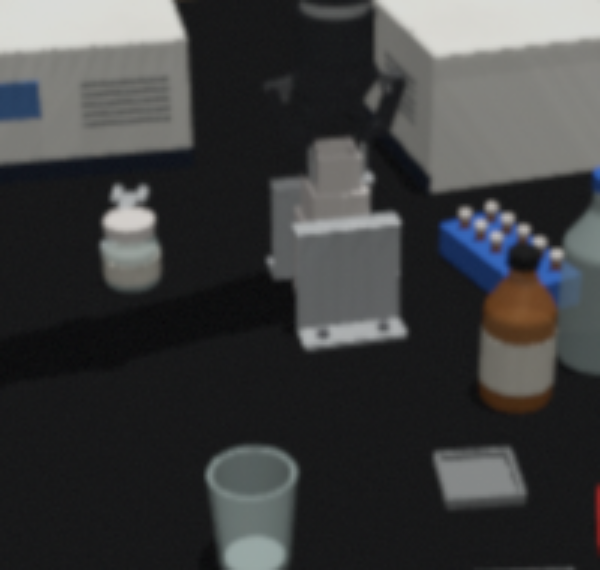

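The nest stands inside the bracket, with the inner tubs up through the gap between the lips (crop (335,180)). I'll pull the small tub.

```bash
python3 -m crank '[[0,0,-0.003,0,0,0,0.3],[0,0,-0.006,0,0,0,0.3],[0,0,-0.004,0,0,0,0.3],[0,0,-0.004,0,0,0,0.3],[0,0,-0.004,0,0,0,0.3]]'
python3 -m crank '[[0,0,-0.004,0,0,0,0.3],[0,0,-0.005,0,0,0,0.3],[0,0,-0.006,0,0,0,0.3],[0,0,-0.008,0,0,0,0.3],[0,0,-0.01,0,0,0,0.3]]'
python3 -m crank '[[0,0,-0.015,0,0,0,0.3],[0,0,-0.02,0,0,0,0.3],[0,0,-0.02,0,0,0,0.3],[0,0,-0.015,0,0,0,0.3],[0,0,-0.01,0,0,0,0.3]]'
python3 - <<'E'
from h import *
o=observe(); im=capture('wrist')[:,:,::-1]; cv2.imwrite('pics/w4.png',im); np.save('w4.npy',np.r_[o['tcp_pos'],o['tcp_rot']]); print(o['tcp_pos'],o['tcp_rot'],o['time_s'],o['ft_force'])
E
```

```text
time_s: 9.8
tcp_pos: [625.5, 208.1, 167.1]
tcp_rot: [-2.303, -2.136, 0.001]
ft_force: [-0.3, 0.2, -7.4]
width: 41.4
grasp_force: 61.5
time_s: 10.3
tcp_pos: [626.3, 208.2, 201.9]
tcp_rot: [2.303, 2.136, 0.002]
ft_force: [0.4, 0.1, -0.5]
width: 41.2
grasp_force: 62.3
time_s: 10.8
tcp_pos: [626.5, 208.2, 283.1]
tcp_rot: [2.302, 2.135, 0.005]
ft_force: [0.1, 0.2, -1.9]
width: 41.2
grasp_force: 62.3
[626.48458162 208.162413   283.07337961] [2.30222899 2.13549292 0.00499644] 10.8 [ 0.1455625   0.22467755 -1.86776494]
```

View pics/w4.png

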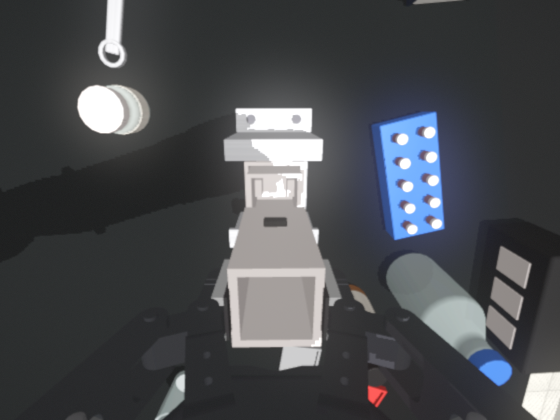

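The small tub is out and held at (278,280), and the medium and large tubs stay under the lips at (275,180). Next I'll measure the small tray from the earlier wrist view.

```bash
cat >> h.py <<'E'
def rects(n,im,o=None,lo=90,box=(0,0,560,420),amin=150,z=10):
    hsv=cv2.cvtColor(im,cv2.COLOR_BGR2HSV)
    m=((hsv[...,1]<60)&(hsv[...,2]>lo)).astype(np.uint8)
    x0,y0,x1,y1=box; k=np.zeros_like(m);k[y0:y1,x0:x1]=1; m=m*k
    for c in cv2.findContours(m,cv2.RETR_EXTERNAL,cv2.CHAIN_APPROX_NONE)[0]:
        if cv2.contourArea(c)<amin: continue
        w=np.array([at(n,p,z,o)[:2] for p in c[:,0]]).astype(np.float32)
        (x,y),s,a=cv2.minAreaRect(w); u,v=c[:,0].mean(0)
        print((round(u),round(v)),'ctr',(round(x,1),round(y,1)),'sides',np.round(s,1),'ang',round(a,1))
E
python3 - <<'E'
from h import *
v=np.load('w2.npy'); o=dict(tcp_pos=v[:3],tcp_rot=v[3:])
rects('wrist',cv2.imread('pics/w2.png'),o,110,(370,205,440,270))
rects('top',cv2.imread('pics/top0.png'),None,70,(300,180,420,280))
E
```

```text
(405, 237) ctr (645.3, -126.5) sides [69.  68.9] ang 77.8
(340, 267) ctr (438.4, -177.1) sides [73.1 69.6] ang 89.8
(397, 257) ctr (466.9, -347.1) sides [92.7 92.9] ang 8.1
(378, 207) ctr (615.0, -295.9) sides [81.4 80.9] ang 75.4
(322, 198) ctr (642.0, -128.5) sides [69.1 69. ] ang 78.2
```

```bash
python3 -m crank '[[-0.01,0.0015,0,0,0,0,0.3],[-0.02,0.003,0,0,0,0,0.3],[-0.03,0.0045,0,0,0,0,0.3],[-0.035,0.005,0,0,0,0,0.3],[-0.04,0.006,0,0,0,0,0.3]]' >/dev/null
python3 -m crank '[[-0.04,0.006,0,0,0,0,0.3],[-0.04,0.006,0,0,0,0,0.3],[-0.035,0.005,0,0,0,0,0.3],[-0.03,0.0045,0,0,0,0,0.3],[-0.02,0.003,0,0,0,0,0.3]]'
python3 -m crank '[[-0.015,0.002,0,0,0,0,0.3],[-0.01,0.0015,0,0,0,0.02,0.3],[-0.005,0.0007,0.01,0,0,0.04,0.3],[-0.0017,0,0.02,0,0,0.04,0.3],[0,0,0.03,0,0,0.022,0.3]]'
python3 -m crank '[[0,0,0.03,0,0,0,0.3],[0,0,0.03,0,0,0,0.3],[0,0,0.02,0,0,0,0.3],[0,0,0.01,0,0,0,0.3],[0,0,0,0,0,0,0.3]]'
python3 - <<'E'
from h import *
o=observe(); im=capture('wrist')[:,:,::-1]; cv2.imwrite('pics/w5.png',im); np.save('w5.npy',np.r_[o['tcp_pos'],o['tcp_rot']]); print(o['tcp_pos'],o['tcp_rot'],o['time_s'],o['ft_force'])
E
```

```text
time_s: 11.85
tcp_pos: [646.6, -98.7, 279.3]
tcp_rot: [-2.307, -2.132, 0.004]
ft_force: [0.6, 0.6, -0.2]
width: 41.3
grasp_force: 62.3
time_s: 12.35
tcp_pos: [650.1, -125.7, 220.3]
tcp_rot: [2.43, 1.988, 0.003]
ft_force: [-0.2, 0.4, -1.4]
width: 41.2
grasp_force: 62.4
time_s: 12.85
tcp_pos: [648.5, -125.0, 128.5]
tcp_rot: [-2.427, -1.991, 0.003]
ft_force: [-0.2, -0.5, -0.1]
width: 41.2
grasp_force: 62.4
[ 648.53350554 -125.0466981   128.45255979] [-2.42688311 -1.99086379  0.00284794] 12.85 [-0.19069707 -0.49263904 -0.09054849]
```

View pics/w5.png

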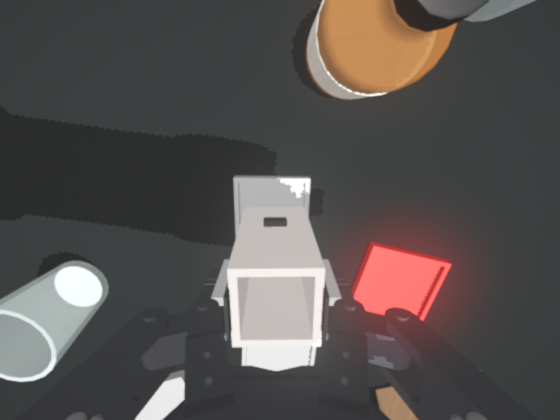

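The held tub (278,280) is above the small tray, whose far edge runs from (235,178) to (310,178), with the red tray and beaker clear on either side. That was my tenth picture, so from here I check numerically only.

Run:
```python
from h import *
from scipy.spatial.transform import Rotation as Ro
im=cv2.imread('pics/w5.png'); g=cv2.cvtColor(im,cv2.COLOR_BGR2GRAY).astype(int)
v=np.load('w5.npy'); o=dict(tcp_pos=v[:3],tcp_rot=v[3:]); R=Ro.from_rotvec(v[3:]).as_matrix()
T=lambda p,z=10:(R.T@(at('wrist',p,z,o)-v[:3]))[:2].round(1)
for r in (183,190,197): 
    a=np.where(g[r,215:330]>110)[0]+215; print(r,a.min(),a.max(),T((a.min(),r)),T((a.max()+1,r)))
for c in (240,270,305):
    a=np.where(g[160:200,c]>110)[0]+160; print(c,a.min(),T((c,a.min())))
print('bottom edge of held tub nub side', [T(p,62) for p in ((246,208),(309,208))])
print(np.degrees(np.arctan2(R[1,1],R[0,1])))
```

```text
183 233 310 [ 25.4 -35.3] [25.5 32.2]
190 234 310 [ 19.2 -34.8] [19.2 32.5]
197 234 309 [ 12.8 -35.1] [12.9 31.8]
240 176 [ 31.6 -29. ]
270 176 [31.6 -3.2]
305 177 [30.8 26.9]
bottom edge of held tub nub side [array([ 19.7, -19.2]), array([19.8, 25.1])]
-11.273335420907864
```

```bash
python3 -m crank '[[0,-0.003,0.01,0,0,0.014,0.3],[0,0,0.015,0,0,0,0.3],[0,0,0.015,0,0,0,0.3],[0,0,0.01,0,0,0,0.3],[0,0,0.004,0,0,0,0.3]]'
python3 -m crank '[[0,0,0.001,0,0,0,0.3],[0,0,0,0,0,0,0.3],[0,0,0,0,0,0,0.3],[0,0,0,0,0,0,0.3],[0,0,0,0,0,0,0.3]]'
```

```text
time_s: 13.4
tcp_pos: [645.8, -125.5, 75.0]
tcp_rot: [-2.442, -1.974, 0.002]
ft_force: [-0.1, 0.3, -1.0]
width: 41.4
grasp_force: 62.4
time_s: 13.9
tcp_pos: [646.6, -125.8, 75.7]
tcp_rot: [2.443, 1.975, 0.001]
ft_force: [0.3, -1.1, -1.1]
width: 41.3
grasp_force: 62.4
```

```bash
python3 -m crank '[[0,0,0.001,0,0,0,0.3],[0,0,0.001,0,0,0,0.3],[0,0,0.0015,0,0,0,0.3],[0,0,0,0,0,0,0.3],[0,0,0,0,0,0,0.3]]'
```

```text
time_s: 14.4
tcp_pos: [646.4, -125.7, 72.0]
tcp_rot: [2.443, 1.975, 0.0]
ft_force: [-1.8, 0.5, 2.2]
width: 41.3
grasp_force: 62.5
```

```bash
python3 -m crank '[[0,0,0,0,0,0,0.7],[0,0,0,0,0,0,0.8],[0,0,0,0,0,0,1],[0,0,0,0,0,0,1],[0,0,-0.005,0,0,0,1]]'
python3 -m crank '[[0,0,-0.02,0,0,0,1],[0,0,-0.03,0,0,0,1],[0,0,-0.03,0,0,0,1],[0,0,-0.03,0,0,0,1],[0,0,-0.03,0,0,0,1]]' >/dev/null
python3 -m crank '[[0,0,-0.03,0,0,0,1],[0,0,-0.02,0,0,0,1],[0,0,-0.01,0,0,0,1],[0,0,0,0,0,0,1],[0,0,0,0,0,0,1]]'
python3 - <<'E'
from h import *
from scipy.spatial.transform import Rotation as Ro
o=observe(); im=capture('wrist')[:,:,::-1].copy(); cv2.imwrite('pics/w6.png',im); np.save('w6.npy',np.r_[o['tcp_pos'],o['tcp_rot']])
print(o['tcp_pos'],o['time_s']); rects('wrist',im,o,120,(180,100,400,320),100,90)
g=cv2.cvtColor(im,cv2.COLOR_BGR2GRAY); print(g[130:270:7,200:350:5])
E
```

```text
time_s: 14.9
tcp_pos: [645.9, -125.6, 76.2]
tcp_rot: [-2.442, -1.974, 0.002]
ft_force: [0.0, -0.4, 0.1]
width: 85.6
grasp_force: 0.0
time_s: 15.9
tcp_pos: [646.0, -125.5, 275.8]
tcp_rot: [-2.442, -1.974, 0.001]
ft_force: [0.1, -0.0, 0.1]
width: 84.8
grasp_force: 0.0
[ 645.95268638 -125.49730571  275.77377576] 15.9
(206, 310) ctr (526.8, -257.0) sides [36.7 48.4] ang 78.0
(385, 294) ctr (755.7, -285.8) sides [16.  86.6] ang 17.2
(280, 283) ctr (628.0, -242.7) sides [66.9 64.4] ang 74.9
(275, 181) ctr (648.4, -116.2) sides [65.3 54.1] ang 77.9
[[ 45  47  46  47  47  47  48  50  49  51  51  64  67  68  69  70  70  70
   70  71  70  69  68  68  67  68  67  67  66  66]
 [ 46  45  47  48  47  48  48  49  52  53  54  56  56  70  72  72  72  72
   71  71  71  72  70  70  69  69  68  66  66  66]
 [ 47  46  48  48  48  50  50  50  54  55  56  58  60  73  73  74  74  74
   75  74  74  74  72  72  71  69  69  68  68  67]
 [ 46  46  47  48  49  51  52  53  55  56  59  63  65  76  78  79  80  79
   78  79  76  75  74  73  73  72  71  70  68  69]
 [ 46  47  48  49  51  52  54  56  56  60 156 182 18
[... 1248 characters left out ...]
 81  82  83  84  85  85
   86  86  86  86  86  86  86  85  82 170 170 168]
 [ 66  66  66  67  68  68  70  71  72  74  76  78  80  81  83  84  84  85
   86  87  86  86  85  86  85  86 130 168 168 168]
 [ 66  66  67  66  67  68  70  70  72  74  75  77  79  81  81  83  84  84
   85  85  85  85  85  85  84  84 168 168 166 166]
 [ 66  66  67  67  68  69  69  70  72  74  75  76  79  80  82  83  84  84
   84  85  85  85  84  84  85  84 105 154 164 147]
 [ 66  68  67  67  68  68  70  71  73  74  75  77  80  81  82  83  83  85
   85  84  85  84  84  84  84  83  83  83  82  83]
 [ 66  66  67  68  68  69  70  72  73  75  77 128 240 239 238 238 237 224
  213 201 195 183  84  83  83  82  82  81  81  81]]
```

```bash
python3 -m crank '[[0.01,-0.003,0,0,0,0,1],[0.02,-0.006,0,0,0,0,1],[0.03,-0.008,0,0,0,0,1],[0.035,-0.01,0,0,0,0,1],[0.04,-0.011,0,0,0,0,1]]' >/dev/null
python3 -m crank '[[0.04,-0.011,0,0,0,0,1],[0.04,-0.011,0,0,0,0,1],[0.035,-0.01,0,0,0,0,1],[0.03,-0.008,0,0,0,0,1],[0.02,-0.006,0,0,0,0,1]]' >/dev/null
python3 -m crank '[[0.012,-0.003,0,0,0,-0.01,1],[0.007,-0.002,0,0,0,-0.03,1],[0.003,-0.001,0,0,0,-0.04,1],[0,0,0,0,0,-0.04,1],[0,0,0,0,0,0,1]]'
python3 - <<'E'
from h import *
from scipy.spatial.transform import Rotation as Ro
v=np.load('w6.npy'); print('trays from w6'); rects('wrist',cv2.imread('pics/w6.png'),dict(tcp_pos=v[:3],tcp_rot=v[3:]),110,(240,240,340,330),100,10)
o=observe(); im=capture('wrist')[:,:,::-1].copy(); cv2.imwrite('pics/w7.png',im); np.save('w7.npy',np.r_[o['tcp_pos'],o['tcp_rot']])
print(o['tcp_pos'],o['tcp_rot'],o['time_s'])
g=cv2.cvtColor(im,cv2.COLOR_BGR2GRAY); print('\n'.join(' '.join(f'{x:3d}' for x in r) for r in g[130:260:4,220:350:4]))
E
```

```text
time_s: 17.45
tcp_pos: [625.8, 206.7, 276.6]
tcp_rot: [2.32, 2.118, -0.001]
ft_force: [-0.4, 0.2, -0.1]
width: 85.3
grasp_force: 0.0
trays from w6
(280, 283) ctr (618.3, -293.3) sides [85.1 81.3] ang 74.9
[625.77603237 206.73943027 276.58496373] [ 2.31973669e+00  2.11798105e+00 -1.09408356e-03] 17.45
 50  53  55  57 146 180 178 177 173 172 171 171 172 171 170 171 169 167 166 167 167 164 214 128  79  76  75  72  71  68  65  64  62
 50  53  57  99 127 128 128 129 130 131 132 132 133 134 134 135 134 135 135 136 134 135 134 133 130  88  76  74  71  69  67  65  63
 51 123 143 145 146 147 149 152 208 213 216 222 226 237 246 246 247 247 251 252 253 254 254 255 255 255 204  73  72  69  67  66  63
 50 177 179 179 180 180 179 180 189 255 255 255 255 255 255 255 255 255 255 255 255 255 255 255 255 255 163  75  72  70  67  65  64
 49 172 181 182 181 182 182 182 182 252 253 253 253 253 254 254 254 254 255 255 254 255 255 255 255 255 152  75  73  71  66  66  64
 50 158 179 179 179 179 180 180 180 187 248 251 252 252 253 253 253 254 254 254 254 255 255 255 255 255 127  75  73  69  68  66  64
 50 15
[... 2857 characters left out ...]
 238 238 193  67  65  63  61  60  57  56
 56  57  59 240 241 241 241 241 241 241 242 241 242 242 242 241 241 241 241 241 241 241 240 240 240 189  66  64  61  60  60  57  55
 55  57  59 249 250 255 251 249 251 251 252 248 248 251 249 252 254 250 251 253 253 253 251 247 243 181  65  63  60  60  57  57  55
 54  57  58  59  62  63  64  67  68  69  70  72  73  73  73  73  73  74  73  73  71  70  69  68  66  66  63  61  60  59  57  55  54
 52  55  56  59  59  61  63  65  66  67  69  69  70  71  71  71  72  71  71  71  69  68  68  65  64  62  62  60  59  57  56  55  52
 52  53  56  57  58  60  61  62  64  65  65  68  68  68  68  69  69  68  68  69  67  66  66  64  63  62  60  59  57  56  55  53  52
```

Run:
```python
from h import *
from scipy.spatial.transform import Rotation as Ro
im=cv2.imread('pics/w7.png'); g=cv2.cvtColor(im,cv2.COLOR_BGR2GRAY).astype(int)
v=np.load('w7.npy'); o=dict(tcp_pos=v[:3],tcp_rot=v[3:]); R=Ro.from_rotvec(v[3:]).as_matrix()
T=lambda p,z:(R.T@(at('wrist',p,z,o)-v[:3]))[:2].round(1)
for r in (186,202,214): print(r,'L',g[r,240:262].tolist(),'R',g[r,292:314].tolist())
for c in (265,285): print(c,g[160:182,c].tolist(),g[210:240,c].tolist())
print(T((277,176),128),T((277,221),128),T((253,200),128),T((301,200),128),T((246.5,200),90),T((309,200),90)); print(np.degrees(np.arctan2(R[1,1],R[0,1])))
```

```text
186 L [61, 62, 63, 63, 75, 133, 186, 203, 205, 205, 204, 187, 155, 138, 140, 172, 197, 205, 206, 206, 205, 204] R [210, 206, 204, 189, 161, 146, 159, 191, 204, 205, 205, 205, 209, 235, 248, 243, 197, 108, 81, 80, 80, 79]
202 L [61, 62, 63, 63, 64, 81, 151, 192, 203, 204, 204, 202, 179, 147, 136, 136, 137, 144, 151, 153, 154, 154] R [155, 155, 151, 145, 143, 146, 170, 195, 204, 208, 232, 255, 255, 255, 247, 220, 157, 92, 79, 78, 78, 77]
214 L [80, 112, 126, 129, 130, 130, 158, 239, 254, 230, 207, 203, 193, 164, 143, 148, 152, 153, 153, 153, 154, 154] R [155, 155, 155, 154, 154, 156, 206, 254, 255, 255, 255, 255, 255, 243, 234, 202, 150, 133, 115, 91, 79, 76]
265 [174, 189, 206, 207, 198, 170, 156, 155, 155, 155, 154, 155, 162, 183, 205, 207, 207, 207, 206, 205, 206, 205] [154, 155, 154, 154, 154, 154, 154, 154, 154, 154, 157, 183, 235, 255, 255, 255, 223, 196, 165, 157, 202, 237, 242, 244, 243, 242, 242, 240, 238, 238]
285 [245, 255, 255, 255, 252, 179, 156, 157, 156, 156, 156, 159, 191, 242, 255, 255, 247, 222, 208, 207, 207, 206] [155, 156, 155, 155, 155, 155, 155, 155, 155, 155, 161, 205, 253, 255, 255, 255, 212, 191, 157, 175, 222, 242, 242, 243, 242, 243, 242, 240, 239, 238]
[25.1  2.9] [-21.3   2.9] [  0.9 -20.9] [ 0.9 26.7] [-10.4 -31.3] [-10.4  39.1]
-5.206189781096343
```

```bash
python3 -m crank '[[0.0015,0.0005,0.01,0,0,0,1],[0,0,0.02,0,0,0,1],[0,0,0.03,0,0,0,1],[0,0,0.03,0,0,0,1],[0,0,0.03,0,0,0,1]]' >/dev/null
python3 -m crank '[[0,0,0.02,0,0,0,1],[0,0,0.014,0,0,0,1],[0,0,0.007,0,0,0,1],[0,0,0.003,0,0,0,1],[0,0,0,0,0,0,0.8]]' 
python3 -m crank '[[0,0,0,0,0,0,0.7],[0,0,0,0,0,0,0.5],[0,0,0,0,0,0,0.4],[0,0,0,0,0,0,0.4],[0,0,0,0,0,0,0.4]]' 80
python3 -m crank '[[0,0,-0.004,0,0,0,0.4],[0,0,-0.006,0,0,0,0.4],[0,0,-0.004,0,0,0,0.4],[0,0,-0.004,0,0,0,0.4],[0,0,-0.004,0,0,0,0.4]]'
python3 -m crank '[[0,0,-0.004,0,0,0,0.4],[0,0,-0.004,0,0,0,0.4],[0,0,-0.005,0,0,0,0.4],[0,0,-0.006,0,0,0,0.4],[0,0,-0.008,0,0,0,0.4]]'
```

```text
time_s: 18.5
tcp_pos: [626.6, 209.5, 113.2]
tcp_rot: [2.32, 2.118, 0.001]
ft_force: [-0.0, -0.1, -0.2]
width: 73.2
grasp_force: 0.0
time_s: 19.0
tcp_pos: [626.6, 209.6, 114.2]
tcp_rot: [2.32, 2.118, 0.003]
ft_force: [-1.9, -0.6, 5.7]
width: 52.7
grasp_force: 83.9
time_s: 19.5
tcp_pos: [625.6, 209.2, 133.6]
tcp_rot: [-2.32, -2.117, 0.004]
ft_force: [2.0, 0.3, -14.5]
width: 52.4
grasp_force: 85.8
time_s: 20.0
tcp_pos: [627.3, 209.6, 164.0]
tcp_rot: [2.319, 2.117, 0.004]
ft_force: [-0.1, 0.2, -0.7]
width: 52.6
grasp_force: 87.4
```

```bash
python3 -m crank '[[0,0,-0.02,0,0,0,0.4],[0,0,-0.028,0,0,0,0.4],[-0.005,0,-0.025,0,0,0,0.4],[-0.012,0,-0.01,0,0,0,0.4],[-0.022,0,-0.003,0,0,0,0.4]]'
python3 -m crank '[[-0.032,0.002,0,0,0,0,0.4],[-0.04,0.003,0,0,0,0,0.4],[-0.042,0.003,0,0,0,0,0.4],[-0.042,0.003,0,0,0,0,0.4],[-0.042,0.003,0,0,0,0,0.4]]' >/dev/null
python3 -m crank '[[-0.042,0.003,0,0,0,0,0.4],[-0.042,0.003,0,0,0,0,0.4],[-0.042,0.003,0,0,0,0,0.4],[-0.038,0.002,0,0,0,0,0.4],[-0.03,0.002,0,0,0,0,0.4]]' >/dev/null
python3 -m crank '[[-0.025,0.002,0,0,0,0,0.4],[-0.02,0.002,0,0,0,0,0.4],[-0.014,0.001,0,0,0,0,0.4],[-0.008,0.001,0,0,0,0,0.4],[-0.004,0.001,0,0,0,0,0.4]]'
python3 -m crank '[[0,0,0.01,0,0,0.04,0.4],[0,0,0.02,0,0,0.05,0.4],[0,0,0.03,0,0,0.05,0.4],[0,0,0.03,0,0,0.031,0.4],[0,0,0.02,0,0,0,0.4]]'
python3 -m crank '[[0,0,0.007,0,0,0,0.4],[0,0,0,0,0,0,0.4],[0,0,0,0,0,0,0.4],[0,0,0,0,0,0,0.4],[0,0,0,0,0,0,0.4]]'
python3 - <<'E'
from h import *
o=observe(); im=capture('wrist')[:,:,::-1].copy(); cv2.imwrite('pics/w8.png',im); np.save('w8.npy',np.r_[o['tcp_pos'],o['tcp_rot']])
print(o['tcp_pos'],o['tcp_rot'],o['time_s'])
g=cv2.cvtColor(im,cv2.COLOR_BGR2GRAY); print('\n'.join(f'{r:3d}: '+' '.join(f'{x:3d}' for x in g[r,210:346:4]) for r in range(150,250,4)))
E
```

```text
time_s: 20.5
tcp_pos: [623.4, 171.5, 250.4]
tcp_rot: [2.317, 2.12, 0.007]
ft_force: [0.1, -1.4, -0.8]
width: 53.0
grasp_force: 87.4
time_s: 22.0
tcp_pos: [614.3, -294.1, 247.9]
tcp_rot: [2.321, 2.117, 0.0]
ft_force: [0.9, 0.5, -0.6]
width: 52.6
grasp_force: 87.4
time_s: 22.5
tcp_pos: [614.4, -291.5, 135.7]
tcp_rot: [-2.49, -1.912, 0.0]
ft_force: [-0.1, -0.4, -0.8]
width: 52.7
grasp_force: 87.6
time_s: 23.0
tcp_pos: [615.0, -293.9, 132.1]
tcp_rot: [2.491, 1.911, 0.002]
ft_force: [0.4, -0.3, -1.2]
width: 53.0
grasp_force: 87.6
[ 615.04098642 -293.87327687  132.10373503] [2.49110155e+00 1.91116365e+00 1.59869781e-03] 23.0
150:  33  32  33  33  35  33  35  35  36  36  48  50  50  49  51  50  52  51  52  52  53  53  53  53  52  53  53  53  54  54  53  53  55  55
154:  34  32  33  32  35  35  36  35  37  38  37  39  40  50  52  52  53  52  53  53  54  54  54  55  54  53  55  53  54  53  54  53  54  54
158:  33  33  32  35  34  36  37  36  37  37  38  41  40  43  48  52  54  53  54  54  55  54  55  54  55  54  54  54  55  54  54  54  54  54
162:  33  33  33  34  36  36  36  37  39  39  38  
[... 2351 characters left out ...]
  40  41  40  46 148 148 148 148 148 149 148 149 149 149 149 149 149 150 150 150 149 149 149 150 150 150 150 150 149 132  60  60  58  58
234:  40  40  41 127 148 149 148 148 149 149 149 149 149 149 149 149 150 150 149 150 150 149 150 150 150 150 149 150 150 149  64  60  59  59
238:  40  40  43 148 148 149 149 149 149 149 149 149 148 149 149 149 150 149 150 149 150 150 150 150 150 149 150 150 150 149 116  60  60  59
242:  41  41  85 148 149 149 149 149 149 149 149 149 149 149 149 150 149 150 150 149 149 150 150 150 150 150 150 149 150 149 149  62  60  59
246:  44  41 146 149 149 149 149 149 149 149 149 149 149 150 149 150 149 150 150 150 150 150 150 150 150 151 150 150 150 150 149 108  61  60
```

Run:
```python
from h import *
from scipy.spatial.transform import Rotation as Ro
v=np.load('w8.npy'); o=dict(tcp_pos=v[:3],tcp_rot=v[3:]); R=Ro.from_rotvec(v[3:]).as_matrix()
T=lambda p,z:(R.T@(at('wrist',p,z,o)-v[:3]))[:2].round(1)
g=cv2.cvtColor(cv2.imread('pics/w8.png'),cv2.COLOR_BGR2GRAY)
print(g[170,228:240].tolist(),g[170,315:328].tolist(),g[160:172,245].tolist(),g[160:172,310].tolist(),g[190:204,250].tolist())
print('tray',T((233.5,170),10),T((322.5,170),10),T((245,165.5),10),T((310,165.5),10))
for z in (54,58,62): print('tub',z,T((235,197.5),z),T((310,197.5),z))
```

```text
[35, 37, 36, 55, 118, 141, 143, 143, 143, 143, 143, 143] [216, 216, 216, 216, 216, 216, 213, 171, 91, 58, 56, 56, 56] [38, 37, 38, 41, 51, 76, 103, 128, 142, 144, 143, 144] [54, 55, 55, 56, 62, 85, 130, 186, 214, 217, 217, 217] [141, 142, 142, 142, 141, 141, 141, 141, 143, 146, 148, 148, 148, 149]
tray [ 36.2 -34.9] [36.2 42.2] [ 40.1 -24.8] [40.1 31.2]
tub 54 [ 24.2 -28.3] [24.2 27. ]
tub 58 [ 25.4 -27.7] [25.3 26.5]
tub 62 [ 26.5 -27.1] [26.5 26. ]
```

```bash
python3 -m crank '[[0.002,0.0035,0.01,0,0,0,0.4],[0,0,0.015,0,0,0,0.4],[0,0,0.014,0,0,0,0.4],[0,0,0.008,0,0,0,0.4],[0,0,0.003,0,0,0,0.4]]'
python3 -m crank '[[0,0,0.001,0,0,0,0.4],[0,0,0.001,0,0,0,0.4],[0,0,0.001,0,0,0,0.4],[0,0,0,0,0,0,0.4],[0,0,0,0,0,0,0.4]]'
```

```text
time_s: 23.55
tcp_pos: [617.5, -292.1, 78.7]
tcp_rot: [-2.491, -1.91, 0.002]
ft_force: [-0.1, -0.8, -0.3]
width: 52.5
grasp_force: 87.6
time_s: 24.05
tcp_pos: [618.7, -292.8, 78.4]
tcp_rot: [2.492, 1.912, 0.001]
ft_force: [0.3, -0.3, 1.8]
width: 52.4
grasp_force: 87.7
```

```bash
python3 -m crank '[[0,0,0,0,0,0,0.7],[0,0,0,0,0,0,0.9],[0,0,0,0,0,0,1],[0,0,0,0,0,0,1],[0,0,-0.005,0,0,0,1]]'
python3 -m crank '[[0,0,-0.02,0,0,0,1],[0,0,-0.03,0,0,0,1],[0,0,-0.035,0,0,0,1],[0,0,-0.035,0,0,0,1],[0,0,-0.03,0,0,0,1]]' >/dev/null
python3 -m crank '[[0,0,-0.02,0,0,0,1],[0.005,-0.001,-0.015,0,0,0,1],[0.012,-0.003,-0.01,0,0,0,1],[0.02,-0.005,0,0,0,0,1],[0.03,-0.008,0,0,0,0,1]]' >/dev/null
python3 -m crank '[[0.04,-0.01,0,0,0,0,1],[0.042,-0.011,0,0,0,0,1],[0.042,-0.011,0,0,0,0,1],[0.042,-0.01,0,0,0,0,1],[0.042,-0.011,0,0,0,0,1]]' >/dev/null
python3 -m crank '[[0.042,-0.011,0,0,0,0,1],[0.042,-0.01,0,0,0,0,1],[0.04,-0.01,0,0,0,0,1],[0.032,-0.008,0,0,0,0,1],[0.022,-0.006,0,0,0,0,1]]' >/dev/null
python3 -m crank '[[0.015,-0.004,0,0,0,0,1],[0.01,-0.002,0,0,0,0,1],[0.005,-0.0015,0,0,0,-0.05,1],[0.0027,0,0,0,0,-0.06,1],[0,0,0,0,0,-0.061,1]]'
python3 -m crank '[[0,0,0,0,0,0,1],[0,0,0,0,0,0,1],[0,0,0,0,0,0,1],[0,0,0,0,0,0,1],[0,0,0,0,0,0,1]]'
python3 - <<'E'
from h import *
from scipy.spatial.transform import Rotation as Ro
rects('top',capture('top')[:,:,::-1].copy(),None,70,(300,180,420,280))
o=observe(); im=capture('wrist')[:,:,::-1].copy(); cv2.imwrite('pics/w9.png',im); v=np.r_[o['tcp_pos'],o['tcp_rot']]; np.save('w9.npy',v)
print(o['tcp_pos'],o['tcp_rot'],o['time_s'])
R=Ro.from_rotvec(v[3:]).as_matrix(); print(np.degrees(np.arctan2(R[1,1],R[0,1])))
g=cv2.cvtColor(im,cv2.COLOR_BGR2GRAY); print('\n'.join(f'{r:3d}: '+' '.join(f'{x:3d}' for x in g[r,230:330:3]) for r in range(155,235,3)))
E
```

```text
time_s: 24.55
tcp_pos: [618.0, -292.3, 82.3]
tcp_rot: [-2.492, -1.912, 0.001]
ft_force: [-0.7, 0.3, -2.1]
width: 85.4
grasp_force: 0.0
time_s: 27.05
tcp_pos: [625.8, 207.8, 277.7]
tcp_rot: [2.318, 2.119, -0.001]
ft_force: [0.8, 0.8, 0.8]
width: 85.5
grasp_force: 0.0
time_s: 27.55
tcp_pos: [625.7, 208.2, 277.8]
tcp_rot: [2.321, 2.117, -0.0]
ft_force: [0.1, 0.2, -0.1]
width: 85.4
grasp_force: 0.0
(340, 267) ctr (438.4, -177.1) sides [73.1 69.6] ang 89.8
(397, 257) ctr (466.9, -347.2) sides [92.7 93.1] ang 8.1
(380, 206) ctr (619.4, -299.9) sides [86.9 91.1] ang 75.5
(322, 198) ctr (646.0, -129.4) sides [69.1 77.4] ang 78.2
[625.74520951 208.28617373 277.76506375] [ 2.32058196e+00  2.11758603e+00 -1.16198926e-04] 27.6
-5.237615827097967
155: 181 181 182 182 182 183 183 183 184 184 185 190 252 254 254 254 255 255 255 255 255 255 254 254 254 255 254 254 254 254 254 201  82  79
158: 178 178 178 179 179 179 180 180 181 181 182 182 188 246 252 252 253 253 253 254 254 254 254 254 254 255 255 255 255 255 255 199  82  80
161: 167 168 165 165 164 174 179 186 183 182 181 180 190 202 237 251 250 2
[... 2750 characters left out ...]
  68  70  73 127 132 133 133 133 134 136 247 255 255 255 255 255 255 255 255 255 255 255 139 139 138 137 137 135  84  81  80  77  76  72
224:  69  71  73 129 132 133 133 132 134 136 191 244 255 255 255 215 215 215 219 255 255 216 139 138 137 136 136 136  97  81  78  76  75  72
227:  68  70  81 130 132 132 132 131 134 134 182 204 204 204 205 205 205 205 205 204 205 203 137 138 137 135 135 135 120  84  81  76  73  72
230:  94 133 137 139 141 143 143 143 145 146 152 159 161 163 165 166 173 176 178 180 183 184 182 178 186 187 191 188 189 190 158  75  73  71
233: 206 238 239 239 240 241 241 241 242 243 243 244 243 244 244 244 244 244 244 244 244 243 243 243 243 242 242 242 242 241 199  74  72  69
```

```bash
python3 -m crank '[[0.0005,0.0007,0.015,0,0,0,1],[0,0,0.03,0,0,0,1],[0,0,0.035,0,0,0,1],[0,0,0.035,0,0,0,1],[0,0,0.035,0,0,0,1]]' >/dev/null
python3 -m crank '[[0,0,0.025,0,0,0,1],[0,0,0.015,0,0,0,1],[0,0,0.01,0,0,0,1],[0,0,0.005,0,0,0,1],[0,0,0,0,0,0,1]]'
python3 -m crank '[[0,0,0,0,0,0,0.8],[0,0,0,0,0,0,0.6],[0,0,0,0,0,0,0.6],[0,0,0,0,0,0,0.6],[0,0,0,0,0,0,0.6]]' 80
```

```text
time_s: 28.65
tcp_pos: [626.8, 208.8, 73.0]
tcp_rot: [2.32, 2.118, 0.001]
ft_force: [0.4, 0.1, 0.0]
width: 85.4
grasp_force: 0.0
time_s: 29.15
tcp_pos: [627.1, 209.2, 74.5]
tcp_rot: [2.32, 2.118, 0.004]
ft_force: [-2.4, 0.3, 6.7]
width: 64.7
grasp_force: 89.0
```

```bash
python3 -m crank '[[0,0,-0.003,0,0,0,0.6],[0,0,-0.003,0,0,0,0.6],[0,-0.003,0,0,0,0,0.6],[0,-0.008,0,0,0,0,0.6],[0,-0.012,0,0,0,0,0.6]]'
python3 -m crank '[[0,-0.015,0,0,0,0,0.6],[0,-0.015,0,0,0,0,0.6],[0,-0.015,0,0,0,0,0.6],[0,-0.015,0,0,0,0,0.6],[0,-0.012,0,0,0,0,0.6]]'
python3 -m crank '[[0,-0.008,0,0,0,0,0.6],[0,-0.003,0,0,0,0,0.6],[0,0,-0.01,0,0,0,0.6],[0,0,-0.02,0,0,0,0.6],[0,0,-0.03,0,0,0,0.6]]'
```

```text
time_s: 29.65
tcp_pos: [603.1, 210.7, 78.5]
tcp_rot: [2.321, 2.118, -0.0]
ft_force: [0.8, -0.7, -1.6]
width: 64.5
grasp_force: 88.0
time_s: 30.15
tcp_pos: [530.2, 217.5, 78.6]
tcp_rot: [-2.319, -2.118, 0.001]
ft_force: [-0.6, -1.1, -0.3]
width: 64.7
grasp_force: 88.0
time_s: 30.65
tcp_pos: [520.9, 217.9, 138.9]
tcp_rot: [-2.321, -2.117, 0.003]
ft_force: [0.3, 0.2, -0.3]
width: 64.8
grasp_force: 88.1
```

```bash
python3 -m crank '[[0,0,-0.03,0,0,0,0.6],[-0.005,0,-0.02,0,0,0,0.6],[-0.012,0,-0.01,0,0,0,0.6],[-0.02,0,0,0,0,0,0.6],[-0.03,0,0,0,0,0,0.6]]' >/dev/null
python3 -m crank '[[-0.038,0,0,0,0,0,0.6],[-0.042,0,0,0,0,0,0.6],[-0.042,0,0,0,0,0,0.6],[-0.042,0,0,0,0,0,0.6],[-0.042,0,0,0,0,0,0.6]]'
python3 -m crank '[[-0.042,0,0,0,0,0,0.6],[-0.042,0,0,0,0,0,0.6],[-0.042,0,0,0,0,0,0.6],[-0.042,0,0,0,0,0,0.6],[-0.04,0,0,0,0,0,0.6]]' >/dev/null
python3 -m crank '[[-0.032,0,0,0,0,0,0.6],[-0.022,0,0,0,0,0,0.6],[-0.015,0,0,0,0,0,0.6],[-0.01,0,0,0,0,0,0.6],[-0.005,0,0,0,0,0,0.6]]'
python3 -m crank '[[0,0,0.02,0,0,-0.04,0.6],[0,0,0.025,0,0,-0.06,0.6],[0,0,0.02,0,0,-0.06,0.6],[0,0,0.01,0,0,-0.05,0.6],[0,0,0,0,0,-0.022,0.6]]' >/dev/null
python3 -m crank '[[0,0,0,0,0,0,0.6],[0,0,0,0,0,0,0.6],[0,0,0,0,0,0,0.6],[0,0,0,0,0,0,0.6],[0,0,0,0,0,0,0.6]]'
python3 - <<'E'
from h import *
from scipy.spatial.transform import Rotation as Ro
o=observe(); im=capture('wrist')[:,:,::-1].copy(); cv2.imwrite('pics/w10.png',im); v=np.r_[o['tcp_pos'],o['tcp_rot']]; np.save('w10.npy',v)
R=Ro.from_rotvec(v[3:]).as_matrix(); print(np.degrees(np.arctan2(R[1,1],R[0,1])),o['tcp_pos'],o['time_s'])
g=cv2.cvtColor(im,cv2.COLOR_BGR2GRAY); print('\n'.join(f'{r:3d}: '+' '.join(f'{x:3d}' for x in g[r,212:352:4]) for r in range(140,264,4)))
E
```

```text
time_s: 31.65
tcp_pos: [495.4, -56.1, 198.8]
tcp_rot: [2.321, 2.117, -0.001]
ft_force: [0.2, 0.2, -0.5]
width: 64.6
grasp_force: 88.2
time_s: 32.65
tcp_pos: [469.3, -344.8, 198.6]
tcp_rot: [-2.32, -2.117, 0.0]
ft_force: [-0.1, -0.2, -1.5]
width: 64.9
grasp_force: 88.2
time_s: 33.65
tcp_pos: [469.7, -344.3, 124.1]
tcp_rot: [2.059, 2.372, 0.0]
ft_force: [-0.2, 0.1, -1.2]
width: 64.6
grasp_force: 88.2
8.069140372820753 [ 469.70673506 -344.31886604  124.14430223] 33.65
140:  37  37  38  38  38  40  39  39  41  41  41  41  41  41  43  55  55  55  55  56  56  55  55  56  56  56  55  55  55  54  54  54  53  54  53
144:  38  38  38  40  40  40  40  41  40  41  42  42  42  42  43  49  54  45  56  56  56  57  57  57  57  57  57  56  55  55  56  55  55  54  54
148:  37  40  40  39  39  41  40  41  41  43  41  43  44  44  44  45  45  47  57  58  57  58  58  58  58  58  58  57  58  56  56  56  55  55  54
152:  38  39  39  40  42  42  41  43  43  43  45  45  45  45  45  46  46  48  59  58  60  58  59  59  59  59  59  59  59  59  57  57  57  56  55
156:  39  41  40  42  42  41  42  43  44  45  45  
[... 3164 characters left out ...]
 217 217 217 217 217 217 217 217 218 218 218 218 218 218 218 219 219 220 218 218 218 218 218 217 217 229 255 255 255 255
248: 166 165 166 154 201 217 217 210 153 217 217 217 217 217 218 218 218 218 221 255 255 255 255 235 162 218 218 218 155 155 154 154 154 255 255
252: 143 144 144 145 193 217 217 214 150 217 217 217 217 217 218 218 218 218 243 255 255 255 255 221 162 218 218 217 156 155 155 154 154 255 255
256: 143 143 144 144 175 217 217 215 169 217 217 217 217 217 217 220 255 255 255 255 255 255 255 255 162 217 217 216 155 155 155 154 154 255 255
260: 143 144 144 144 163 216 216 215 198 217 217 217 217 217 217 218 226 231 221 218 223 227 218 218 175 217 218 216 155 154 154 154 154 255 255
```

Run:
```python
from h import *
from scipy.spatial.transform import Rotation as Ro
v=np.load('w10.npy'); o=dict(tcp_pos=v[:3],tcp_rot=v[3:]); R=Ro.from_rotvec(v[3:]).as_matrix()
T=lambda p,z:(R.T@(at('wrist',p,z,o)-v[:3]))[:2].round(1)
print('tray',T((219,164),10),T((330,164),10),T((270,162),10)); print('tub',T((226,186.5),49.6),T((324.5,186.5),49.6))
```

```text
tray [ 42.1 -45.7] [42.1 46.8] [43.7 -3.2]
tub [ 32.7 -34. ] [32.7 36.5]
```

```bash
python3 -m crank '[[-0.001,-0.0005,0.008,0,0,0,0.6],[0,0,0.014,0,0,0,0.6],[0,0,0.012,0,0,0,0.6],[0,0,0.006,0,0,0,0.6],[0,0,0.002,0,0,0,0.6]]'
python3 -m crank '[[0,0,0.001,0,0,0,0.6],[0,0,0.001,0,0,0,0.6],[0,0,0.001,0,0,0,0.6],[0,0,0,0,0,0,0.6],[0,0,0,0,0,0,0.6]]'
```

```text
time_s: 34.2
tcp_pos: [468.8, -345.0, 80.7]
tcp_rot: [-2.058, -2.371, 0.0]
ft_force: [-0.1, -0.0, -0.5]
width: 64.5
grasp_force: 88.2
time_s: 34.7
tcp_pos: [469.3, -345.4, 79.0]
tcp_rot: [2.059, 2.372, 0.0]
ft_force: [-0.1, 0.3, -1.6]
width: 64.5
grasp_force: 88.2
```

```bash
python3 -m crank '[[0,0,0.001,0,0,0,0.6],[0,0,0.0005,0,0,0,0.6],[0,0,0,0,0,0,0.6],[0,0,0,0,0,0,0.6],[0,0,0,0,0,0,0.6]]'
```

```text
time_s: 35.2
tcp_pos: [469.3, -345.6, 78.4]
tcp_rot: [2.059, 2.371, 0.0]
ft_force: [-2.2, 1.5, 8.3]
width: 64.9
grasp_force: 89.5
```

Contact came at the expected height (78.4 against 78.5). I'll release, rise straight up, and check all three tubs numerically.

```bash
python3 -m crank '[[0,0,0,0,0,0,0.8],[0,0,0,0,0,0,1],[0,0,0,0,0,0,1],[0,0,0,0,0,0,1],[0,0,-0.005,0,0,0,1]]'
python3 -m crank '[[0,0,-0.015,0,0,0,1],[0,0,-0.03,0,0,0,1],[0,0,-0.035,0,0,0,1],[0,0,-0.035,0,0,0,1],[0,0,-0.035,0,0,0,1]]' >/dev/null
python3 -m crank '[[0,0,-0.035,0,0,0,1],[0,0,-0.03,0,0,0,1],[0,0,-0.02,0,0,0,1],[0,0,-0.01,0,0,0,1],[0,0,0,0,0,0,1]]'
python3 - <<'E'
from h import *
from scipy.spatial.transform import Rotation as Ro
o=observe(); im=capture('wrist')[:,:,::-1].copy(); cv2.imwrite('pics/w11.png',im); v=np.r_[o['tcp_pos'],o['tcp_rot']]; np.save('w11.npy',v)
print(o['tcp_pos'],o['time_s'])
rects('wrist',im,o,120,(100,60,460,330),200,10)
t=capture('top')[:,:,::-1].copy(); cv2.imwrite('pics/top2.png',t)
for z in (10,90): rects('top',t,None,70,(300,180,430,290),60,z)
s=capture('side')[:,:,::-1].copy(); cv2.imwrite('pics/side2.png',s)
# brightness edges: where do the rims (top z) and undersides sit in the side view
c=get_calibration('side');R=np.array(c['R']);tt=np.array(c['t'])
P=lambda X:(lambda q:(round(c['fx']*q[0]/q[2]+c['cx']),round(c['fy']*q[1]/q[2]+c['cy'])))(R@np.array(X,float)+tt)
g=cv2.cvtColor(s,cv2.COLOR_BGR2GRAY)
for n,x,y,h in (('small',645,-127,86),('med',617,-294,88),('large',469,-346,90)):
    a,b=P((x,y,4)),P((x,y,4+h)); print(n,a,b,g[b[1]-16:a[1]+16:3,a[0]].tolist())
    for r in (b[1]+8,(a[1]+b[1])//2): print('   row',r,[x for x in range(a[0]-60,a[0]+60) if abs(int(g[r,x+1])-int(g[r,x-1]))>30])
E
```

```text
time_s: 35.7
tcp_pos: [468.9, -345.0, 81.8]
tcp_rot: [-2.058, -2.371, 0.0]
ft_force: [0.6, 0.5, -1.0]
width: 85.2
grasp_force: 0.0
time_s: 36.7
tcp_pos: [469.4, -345.6, 328.5]
tcp_rot: [2.058, 2.371, 0.0]
ft_force: [-0.7, -0.5, 0.5]
width: 85.6
grasp_force: 0.0
[ 469.42982223 -345.63509588  328.47884667] 36.7
(234, 318) ctr (449.1, -626.1) sides [218.1  58. ] ang 8.0
(388, 298) ctr (706.6, -547.9) sides [ 28.1 127.7] ang 33.9
(164, 298) ctr (302.5, -604.5) sides [127.3  29. ] ang 72.3
(275, 175) ctr (472.0, -362.4) sides [ 91.9 125.2] ang 8.1
(385, 151) ctr (634.0, -298.8) sides [ 79.4 112.5] ang 75.0
(340, 267) ctr (438.4, -177.1) sides [73.1 69.6] ang 89.8
(401, 256) ctr (469.0, -362.0) sides [ 92.4 123. ] ang 7.9
(380, 206) ctr (619.4, -299.9) sides [86.9 91.1] ang 75.5
(322, 198) ctr (646.1, -129.2) sides [68.9 77.4] ang 78.2
(340, 267) ctr (437.3, -166.9) sides [68.5 65.2] ang 89.8
(401, 256) ctr (466.0, -340.2) sides [ 86.5 115.2] ang 7.9
(380, 206) ctr (606.9, -282.0) sides [81.4 85.4] ang 75.5
(322, 198) ctr (631.9, -122.1) sides [64.6 72.5] ang 78.2
small (310, 269) (312, 241) [73, 78, 85, 95, 140, 118, 132, 140, 119, 119, 119, 119, 105, 69, 116, 116, 115, 84, 39, 23]
   row 249 [300, 301, 320, 321, 322]
   row 255 [299, 300, 301, 320, 321, 322]
med (327, 314) (329, 282) [23, 23, 28, 155, 118, 117, 119, 123, 168, 117, 117, 119, 118, 118, 103, 89, 116, 115, 116, 111, 59, 24]
   row 290 [313, 314, 318, 319, 343, 344, 345, 348, 349, 350, 383]
   row 298 [272, 273, 279, 280, 281, 282, 313, 314, 343, 344, 386]
large (272, 344) (273, 311) [44, 168, 117, 113, 113, 113, 113, 112, 113, 180, 175, 113, 113, 112, 112, 113, 113, 112, 113, 112, 111, 103]
   row 319 [249, 250, 251, 263, 290, 291, 292, 294, 295, 296, 309, 310, 311]
   row 327 [249, 250, 251, 272, 273, 274, 279, 293, 294, 295]
```

```bash
python3 -c "
from station import *
print(close_job())"
```

```text
the job is handed in; nothing more can be done
None
```

I pulled the three tubs apart in the bracket, stood each one upright on the floor of its own grey tray, and handed the job in at about 37 s. I confirmed the final placing from measurements rather than by eye, and of the bystanders I re-measured only the beaker, which had not moved.

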